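# Hang the photo-eye on its keyhole bracket

### The arm

A 6-joint arm with a two-finger parallel gripper is mounted at the origin on a cart in front of the work surface, level with it; the furniture and walls round the work are solid. World frame = base frame: x ahead of the robot, y to its left, z up, the work surface at z = 0. Lengths are in mm, angles in rad, forces in N, time in s.
With the tool pointing down it reaches from about 325 to 1000 mm from the base axis. Payload 5.1 kg.
Tool frame: the origin (TCP) lies midway between the tips of the shut fingers; the grasp point (between the pads) lies 19 mm behind it; z points along the fingers, y is the line along which they close (so a half turn about z gives the same grasp; the last joint's range is limited). The gripper opens to 85 mm and grips with 20 to 120 N. Pads are 22 mm wide; open, the fingers measure 114 mm over their backs; the gripper's body (76 mm by 85 mm) begins 54 mm behind the grasp point. The pads swing forward as they close: fully open they stand 13 mm farther back than shut.
Start: joints at [1.099, 0.124, 1.65, -0, 1.367, -0.083], TCP at [246.42, 601.466, 231.322] pointing down, gripper open.
Joint ranges: [-2.61, 2.61], [-1.02, 2.33], [0.03, 2.71], [-1.35, 4.49], [0.32, 2.68], [-2.91, 2.91]. Speed limits (rad/s): [2.57, 2.57, 3.14, 3.14, 3.14, 3.14].

### API

Orientations are given as a unit quaternion [w, x, y, z].
In Python, from plant import telemetry, imaging, workorder gives the robot as it stands.
- The arm moves only by the tool send_rows, never from a script. Its argument "deltas" is a list that holds one entry, the list of rows, each a list of 6 numbers: the shift along the tool's x, y, z in units of 40 mm (1.0 is 40 mm), then the turn, a rotation vector about the tool's x, y, z in units of 5 degrees (1.0 is 5 degrees). In form: [[[x, y, z, wx, wy, wz], ...]]. A call has 1 to 12 rows; each row is the pose to reach, as a shift and turn from the pose commanded when the call began, along the tool's axes at that moment; what a row does not reach only later rows make up. A row lasts 1/8 s, in which the tool goes at most 62.5 mm and 10.7 degrees, less where a joint would pass 70% of its speed; a pose out of reach is approached as far as the arm can. A call with a gripper value outside its range is refused whole. "fingers" is the closure, from 0 (fully open) to 1 (shut), set as the call begins (left out, the last holds). The fingers move at their own pace and stop on an object; "force" is the grip in N (left out, the last holds). Time passes only in rows, so rows that repeat a pose let the fingers close. It gives the time, the measured TCP pose, the force, the opening and the grip force at its end, in the units of the state.
- telemetry.get_state(): the state, without advancing time (a new reading comes with each control period).
- imaging.capture(name): name is "side" or "top" or "wrist"; returns a dict with "frame" (384x512x3 uint8, red, green, blue), "fov_y" (degrees; the focal length in pixels is half the picture's height over the tangent of half this angle, whatever the lens; pixels are square), "cx", "cy" (the principal point, pixels), "T" (4x4, takes a point from camera to world coordinates). Camera axes: x right, y down, z forward; pixel columns grow to the right and rows downward; lengths in mm; the calibration is good to about 2 mm. A picture is of the moment at which its call begins. There is no depth.
- workorder.hand_in(): hands the job in; it is judged then, once.
The state is a dict: "time_s": time; "joint_pos": joint angles; "qd": joint speeds; "effort": joint torques, N m; "position": TCP position; "ee_rot": TCP orientation; "ft_force": force on the tool from outside, world axes, zero at the start; "ft_torque": the same for the moment, N m; "width": opening from 0.0 (shut) to 1.0 (fully open); "grip_force": force on a finger pad.
Only numpy, scipy, OpenCV 4.12 (cv2) and the standard library are available. Lean on these libraries where they do the work, as an engineer would, in place of code of your own. Each camera call takes 0.05 s, during which the arm holds its last target. There are 200 camera calls.

### The job

Take the photo-eye on its steel keyhole bracket from the table and hang it on the two screws of the stand: feel for the screw heads with the keyholes, press the plate in gently against the spring plunger, then slide it down fully home until the plunger clicks into the plate's hole. Do not force anything, let go, and leave the other things where they are.

Things in the scene. Friction and masses are not known exactly. Their poses are not given: they have to be found in the camera images.
- bracket: Grey photo-eye with two lenses, on the flange of an L-shaped steel keyhole bracket; stands upright on the table, 0.34 to 0.56 kg. Origin: back face of the plate, mid-width of the lower edge; x out of the back face (away from the lenses), z up. Plate: x -4 to 0 mm, y -58 to 58, z 0 to 100. Round hole for the plunger, 15 mm diameter, at y 0, z 80.
- bracket_grip (a point): Where to grip the photo-eye from above: on the grey box, x -63 mm, y 0, z 80 in the bracket's frame (axes as the bracket's). The box spans x -80 to -46 mm, y -22 to 22, z 4 to 100, so a 42 mm gap lies between it and the plate. Grip it front to back (34 mm, along x); it does not slip or twist in a firm grip.
- bracket_entry (a point): Midpoint between the two round entry holes, on the back face (bracket x 0, y 0, z 60 mm). The keyholes are at y +40 and -40 from here: entry hole 19 mm diameter, and from it a slot 11 mm wide runs up to its closed end 24 mm above the entry hole's centre. Axes as the bracket's.
- stand: Heavy fixed stand: cast foot (x -70 to 80 mm, y -65 to 65, 14 thick), column 36 mm square up to z 194, and on its front a carriage with an upright aluminium face plate 124 mm wide, from 75 mm below to 30 mm above the screw axes. Origin under the foot, z up, x from the screws towards the column: a bracket that hangs on the screws has the same axes.
- stand_face (a point): Point of the stand in the plane of the carriage's front face (stand x -40 mm, y 0), 148 mm above the table; axes as the stand's. Two level screws stick out of the face at y +40 and -40. The carriage is clamped firmly at a height that is not measured: the screw axes lie anywhere from 20 mm below to 20 mm above this point.
- plunger (a joint): Spring plunger, round steel nose of 12 mm diameter in the carriage's face midway between the screws. 0 = out, tip 6 mm before the face; grows as it is pushed in (m), at most 0.0075; pushes back 3 N plus 0.8 N per mm. Over 3.5 mm in while the plate is behind the screw heads; springs out to 0 when the plate is home and its hole is over it.
- stand_foot (a point): Point on the table under the carriage's face (stand x -40 mm). About the screws: smooth shank 8 mm diameter; round head 16 mm diameter, underside 6.5 mm and outer face 11.5 mm before the carriage's face. Home: the slots' closed ends rest on the shanks, the plate's lower edge 80 mm below the screw axes, 20 mm lower than where the heads enter.
- tape_clear: Roll of tape lying flat, 100 mm diameter, 48 mm high; origin at its underside's centre. To be left alone.
- screwdriver: Screwdriver lying on the table, 184 mm long, 28 mm high. To be left alone.
- spanner: Open-ended spanner lying on the table, 151 mm long, 8 mm high. To be left alone.
Things that resemble listed ones, but are neither listed nor needed, are in the scene too. What is meant by the bracket is not orange, and is the larger of those in its own colour.

How it is judged:
By the outcome, as a careful person would: the job done as asked, in the order asked, and still so for the second after the job is handed in, with the robot touching nothing.
It also fails if it takes over 67 s, if anything falls off the work surface, if the arm or the gripper's body presses on something with over 40 N, if the wrist force passes 120 N, or if a joint passes its speed limit or range.

## Working session

There is one attempt and no reset: what is moved stays moved. The work goes in short steps, Python scripts to look and compute and a tool call to move; the robot and the scene stay as the last step left them, time stands still between calls to the robot, and variables do not carry over. Pictures are saved under pics/ and viewed, at most 10 in all, crops included, and the job is handed in when it is done.

Besides the shell and the picture viewer there is one more tool, called after ">>>" as name([rows], argument=value, ...), one row to a line, values as JSON. send_rows: Moves the arm, as the interface text tells. Its arguments: {"type":"object","properties":{"deltas":{"type":"array"},"fingers":{"type":"number"},"force":{"type":"number"}},"required":["deltas"]}

```bash
ls; mkdir -p pics; cat > h.py <<'E'
import numpy as np, cv2
from plant import telemetry, imaging, workorder
from scipy.spatial.transform import Rotation as R
def cap(n):
    d=imaging.capture(n); np.savez(f'{n}.npz',**d); return d
def f(d): return d['frame'].shape[0]/2/np.tan(np.radians(float(d['fov_y']))/2)
def proj(d,P):
    P=np.atleast_2d(P).astype(float); T=np.linalg.inv(d['T']); c=P@T[:3,:3].T+T[:3,3]
    return c[:,:2]/c[:,2:]*f(d)+[float(d['cx']),float(d['cy'])]
def ray(d,uv,z):
    v=np.r_[(np.array(uv)-[float(d['cx']),float(d['cy'])])/f(d),1]; v=d['T'][:3,:3]@v; o=d['T'][:3,3]
    return o+v*(z-o[2])/v[2]
E
python3 - <<'E'
from h import *
for n in ('top','side','wrist'):
    d=cap(n); print(n,d['fov_y'],d['cx'],d['cy'],np.round(d['T'],3).tolist())
a=[cv2.cvtColor(np.load(n+'.npz')['frame'],cv2.COLOR_RGB2BGR) for n in ('top','side')]
cv2.imwrite('pics/a_top.png',cv2.resize(a[0],(800,600))); cv2.imwrite('pics/a_side.png',cv2.resize(a[1],(800,600)))
print(telemetry.get_state())
E
```

```text
pics
top 57.08679752461455 259.35696138054783 195.76379023091863 [[-0.026, -0.991, 0.133, 371.95], [-1.0, 0.025, -0.007, -132.088], [0.003, -0.133, -0.991, 991.605], [0.0, 0.0, 0.0, 1.0]]
side 52.50344443676808 258.99291428022207 194.09432935464065 [[-0.997, -0.048, 0.055, 442.873], [-0.073, 0.646, -0.76, 645.888], [0.001, -0.762, -0.648, 792.79], [0.0, 0.0, 0.0, 1.0]]
wrist 64.46386466815295 253.80230070486502 199.16161183137223 [[0.379, 0.886, 0.268, 177.274], [0.926, -0.362, -0.112, 629.139], [-0.002, 0.29, -0.957, 373.002], [0.0, 0.0, 0.0, 1.0]]
{'time_s': 0.15, 'joint_pos': array([ 1.09940381e+00,  1.24355611e-01,  1.65136623e+00,  9.09751738e-07,
        1.36752586e+00, -8.26167133e-02]), 'qd': array([-0.00181514, -0.00144489, -0.00171976, -0.00096712,  0.00270578,
        0.00032382]), 'effort': array([ 2.29530642e-04, -4.24228728e+01, -3.66011095e+01, -1.37798638e-04,
        4.69346545e-03,  5.15605947e-06]), 'position': array([246.20269469, 601.04564928, 230.33170979]), 'ee_rot': array([-2.26736503e-04,  1.93166025e-01,  9.81165736e-01, -7.95857335e-04]), 'ft_force': array([0.17512623, 0.53351243, 0.09991959]), 'ft_torque': array([-0.04580096,  0.00284872, -0.02553988]), 'grip_force': 0.0, 'width': 1.002117361547356}
```

View pics/a_top.png

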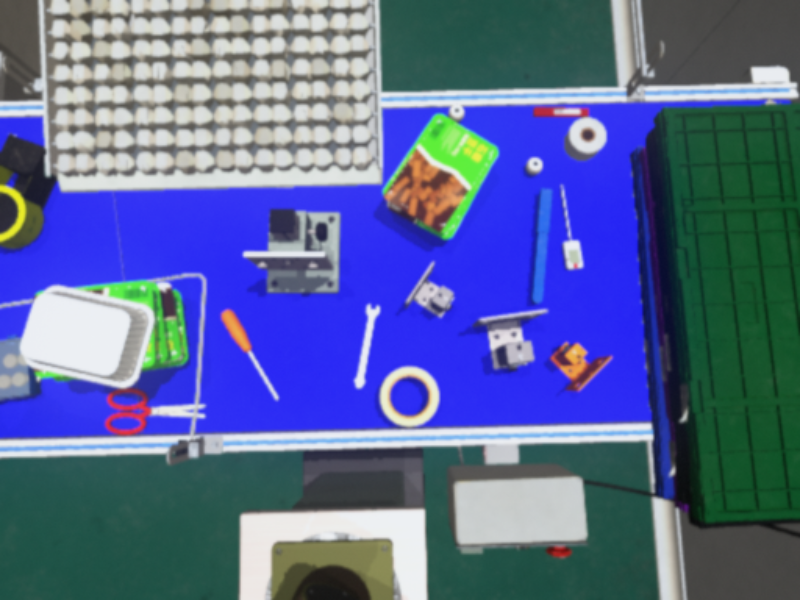

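View pics/a_side.png

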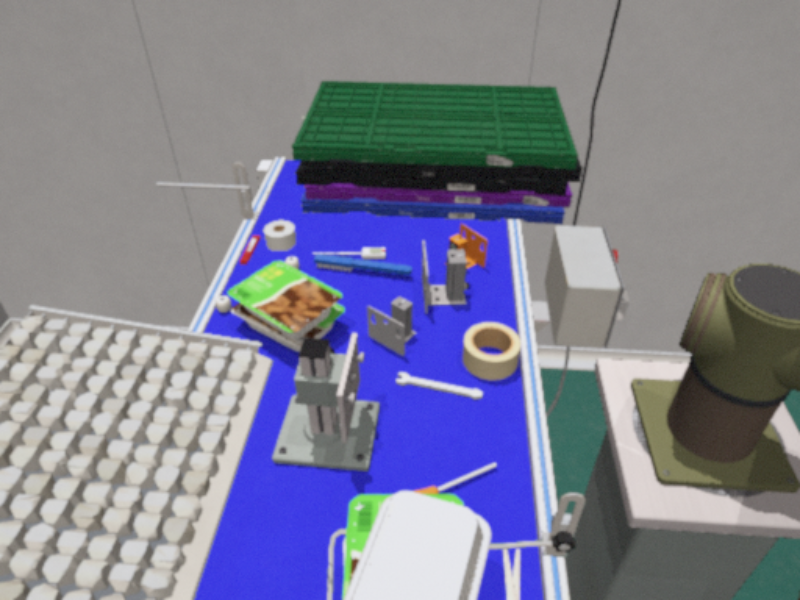

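The top view shows three bracket-like things: small grey (432,293), larger grey (508,335) and orange (580,365). The larger grey one fits, since it isn't orange and is the bigger of the two greys. The stand is at (300,255), with its face toward the robot. I'll confirm both in one enlarged crop.

```bash
python3 - <<'E'
from h import *
t=np.load('top.npz'); s=np.load('side.npz')
def crop(d,u,v,w,h,W,H):
    i=cv2.cvtColor(d['frame'],cv2.COLOR_RGB2BGR)[v:v+h,u:u+w]; return cv2.resize(i,(W,H),interpolation=cv2.INTER_CUBIC)
# 512px coords; each tile 400x300
a=crop(t,290,185,80,60,400,300); b=crop(t,150,130,80,60,400,300)
c=crop(s,250,145,80,60,400,300); e=crop(s,170,205,120,90,400,300)
cv2.imwrite('pics/b.png',np.vstack([np.hstack([a,b]),np.hstack([c,e])]))
k=.64
print(ray(t,(508*k,335*k),0),ray(t,(300*k,255*k),0))
E
```

```text
[ 447.12865565 -322.48903336    0.        ] [603.8954627   51.96285526   0.        ]
```

View pics/b.png

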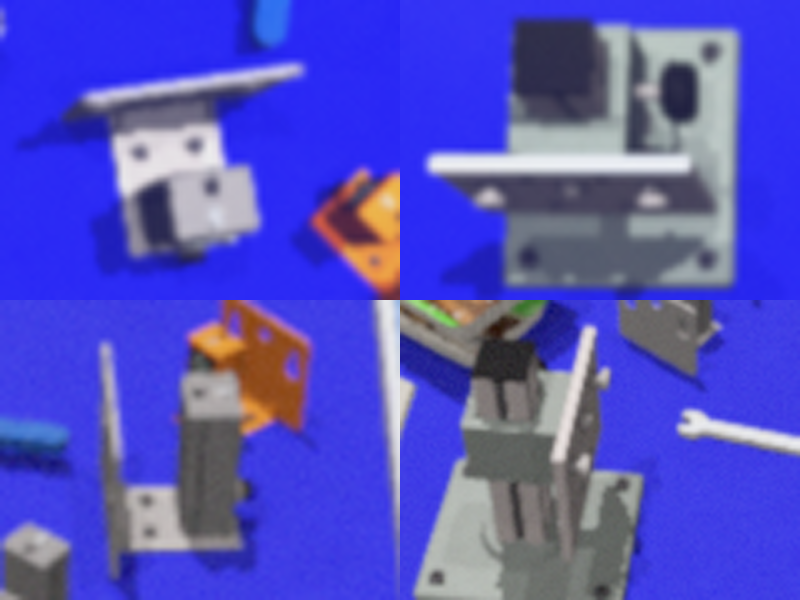

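The crop confirms it. The larger grey bracket is at tile (180,150), plate behind and box toward the robot. The stand's screws are at tile (490,197) and (652,199), with the plunger at (571,190). Next I'll fit the poses.

```bash
cat > fit.py <<'E'
from h import *
from scipy.optimize import least_squares
def fit(obs,p0):
    # obs: (cam, pixel, local fn(p)->xyz)
    def res(p,sep=False):
        r=[]
        for d,uv,L in obs:
            l=np.array(L(p),float); c,s=np.cos(p[2]),np.sin(p[2])
            w=[p[0]+c*l[0]-s*l[1],p[1]+s*l[0]+c*l[1],l[2]]
            r.append(proj(d,w)[0]-uv)
        return np.array(r) if sep else np.ravel(r)
    o=least_squares(res,p0,loss='soft_l1',f_scale=1.); return o.x,np.round(res(o.x,True),1).tolist()
E
cat > fit1.py <<'E'
from fit import *
t=dict(np.load('top.npz')); s=dict(np.load('side.npz'))
A=lambda u,v:np.array([290+u/5,185+v/5])-.4
B=lambda u,v:np.array([150+(u-400)/5,130+v/5])-.4
C=lambda u,v:np.array([250+u/5,145+(v-300)/5])-.4
E=lambda u,v:np.array([170+(u-400)/3.3333,205+(v-300)/3.3333])-.35
K=lambda *l:(lambda p:l)
br=[(t,A(86,98),K(-2,58,100)),(t,A(302,70),K(-2,-58,100)),(t,A(172,178),K(-46,22,100)),(t,A(248,167),K(-46,-22,100)),
(t,A(260,220),K(-80,-22,100)),(t,A(182,238),K(-80,22,100)),(t,A(68,117),K(-2,58,0)),
(s,C(183,375),K(-46,-22,100)),(s,C(238,375),K(-80,-22,100)),(s,C(180,415),K(-46,22,100)),(s,C(240,418),K(-80,22,100)),(s,C(117,578),K(0,58,0)),(s,C(104,345),K(-2,-58,100))]
print('bracket',*fit(br,[450,-320,0]))
S=lambda x,y,dz:(lambda p:(x,y,p[3]+dz))
st=[(t,B(738,30),K(80,-65,14)),(t,B(735,287),K(-70,-65,14)),(t,B(505,287),K(-70,65,14)),(t,B(490,197),S(-51,40,0)),(t,B(652,199),S(-51,-40,0)),(t,B(571,190),S(-46,0,0)),
(t,B(428,170),S(-40,62,30)),(t,B(690,170),S(-40,-62,30)),
(s,E(603,378),S(-51,-40,0)),(s,E(584,463),S(-51,40,0)),(s,E(588,419),S(-46,0,0)),(s,E(643,473),K(-70,-65,14)),(s,E(413,598),K(80,65,14)) ]
print('stand',*fit(st,[600,50,0,148]))
E
python3 fit1.py
```

```text
bracket [ 4.75119982e+02 -3.13282560e+02  1.08644657e-01] [[-0.9, -0.0], [0.9, -0.5], [-1.3, -0.8], [0.6, -0.9], [0.4, 1.9], [-1.2, 0.6], [-2.0, 0.0], [-0.3, -0.9], [-0.3, -1.2], [1.5, -0.4], [0.9, -1.3], [-1.2, 0.4], [0.5, -1.3]]
stand [ 6.05651563e+02  4.52366290e+01 -2.23446567e-02  1.39016106e+02] [[-0.4, -1.6], [-0.5, -1.2], [-0.9, -1.1], [-0.1, 1.1], [0.1, 0.6], [0.0, 0.5], [-0.0, -0.6], [-0.3, -0.7], [1.1, -0.2], [1.3, 0.2], [0.8, -0.2], [-0.1, -1.2], [-0.7, -1.6]]
```

```bash
cat > mv.py <<'E'
import json,sys
from h import *
# cmd.json: commanded pose p (mm) and rotation (quat xyzw), tracked from the sent numbers
def load(): c=json.load(open('cmd.json')); return np.array(c['p']),R.from_quat(c['q'])
def save(p,r): json.dump({'p':list(p),'q':list(r.as_quat())},open('cmd.json','w'))
def rot(yaw,tilt=None): # tool down, tool y at angle yaw
    c,s=np.cos(yaw),np.sin(yaw); return R.from_matrix(np.array([[-s,c,0],[c,s,0],[0,0,-1]]))
def delta(P,yaw):
    p,r=load(); d=r.inv().apply(np.array(P)-p)/40; w=np.degrees((r.inv()*rot(yaw)).as_rotvec())/5
    return np.round(np.r_[d,w],3).tolist()
def sent(row):
    p,r=load(); row=np.array(row,float); save(p+r.apply(row[:3]*40), r*R.from_rotvec(np.radians(row[3:]*5)))
def show():
    p,r=load(); s=telemetry.get_state(); q=s['ee_rot']; m=R.from_quat([q[1],q[2],q[3],q[0]])
    y=m.as_matrix()[:,1]
    print('t',round(s['time_s'],2),'cmd',np.round(p,1),'meas',np.round(s['position'],1),'dpos',np.round(s['position']-p,1),'drot deg',np.round(np.degrees((m*r.inv()).as_rotvec()),2),'yaw',round(np.arctan2(y[1],y[0]),4),'F',np.round(s['ft_force'],1),'M',np.round(s['ft_torque'],2),'w',round(s['width'],3),'g',round(s['grip_force'],1))
E
python3 - <<'E'
from mv import *
q=[.19316,.98116,0,0]; q=np.array(q)/np.linalg.norm(q)
save([246.42,601.466,231.322],R.from_quat(q)); show()
print(delta([430,150,230],.6)); print(delta([412.4,-320.1,180],.109))
E
```

```text
t 0.15 cmd [246.4 601.5 231.3] meas [246.2 601.  230.3] dpos [-0.2 -0.4 -1. ] drot deg [-0.08  0.04 -0.  ] yaw 1.182 F [0.2 0.5 0.1] M [-0.05  0.   -0.03] w 1.002 g 0.0
[-8.525, -8.705, 0.033, 0.0, 0.0, 6.67]
[-12.573, -19.747, 1.283, 0.0, 0.0, 12.296]
```

>>> send_rows([
  [[-8.5,-8.7,0,0,0,6.6],[-8.5,-8.7,0,0,0,6.6],[-8.5,-8.7,0,0,0,6.6],[-8.5,-8.7,0,0,0,6.6],[-8.5,-8.7,0,0,0,6.6],[-8.5,-8.7,0,0,0,6.6],[-8.5,-8.7,0,0,0,6.6],[-12.6,-19.75,1.2,0,0,12.3],[-12.6,-19.75,1.2,0,0,12.3],[-12.6,-19.75,1.2,0,0,12.3],[-12.6,-19.75,1.2,0,0,12.3],[-12.6,-19.75,1.2,0,0,12.3]],
], fingers=0.25)

```text
time_s: 1.65
position: [411.8, -117.1, 202.3]
ee_rot: [0.0, 0.668, 0.744, 0.0]
ft_force: [1.4, 0.1, 0.5]
width: 0.753
grip_force: 0.0
```

>>> send_rows([
  [[0,0,0,0,0,0],[0,0,0,0,0,0]],
])

```text
time_s: 1.9
position: [412.0, -115.1, 202.1]
ee_rot: [-0.0, 0.668, 0.744, 0.0]
ft_force: [-0.1, 0.3, 0.4]
width: 0.747
grip_force: 0.0
```

```bash
python3 - <<'E'
from mv import *
s=telemetry.get_state(); q=s['ee_rot']; y=R.from_quat([q[1],q[2],q[3],q[0]]).as_matrix()[:,1]
yaw=np.arctan2(y[1],y[0]); save(s['position']+[0,0,1.],rot(yaw)); show()
print(delta([412.4,-320.1,180],.109))
E
```

```text
t 1.9 cmd [ 412.  -115.1  203.1] meas [ 412.  -115.1  202.1] dpos [ 0.  0. -1.] drot deg [ 0.04  0.03 -0.  ] yaw 0.1076 F [-0.1  0.3  0.4] M [ 0.05 -0.04  0.  ] w 0.747 g 0.0
[-5.096, -0.542, 0.578, 0.0, 0.0, -0.016]
```

>>> send_rows([
  [[-5.1,-0.54,0.6,0,0,0],[-5.1,-0.54,0.6,0,0,0],[-5.1,-0.54,0.6,0,0,0],[-5.1,-0.54,0.6,0,0,0],[-5.1,-0.54,0.6,0,0,0],[-5.1,-0.54,0.6,0,0,0]],
])

```text
time_s: 2.65
position: [413.5, -318.4, 178.5]
ee_rot: [-0.0, 0.667, 0.745, 0.0]
ft_force: [0.4, 0.3, 0.1]
width: 0.752
grip_force: 0.0
```

```bash
python3 - <<'E'
from mv import *
sent([-5.1,-.54,.6,0,0,0]); show()
d=cap('wrist'); t=cap('top')
im=cv2.cvtColor(d['frame'],cv2.COLOR_RGB2BGR)
# overlay predicted box top and plate top
c,s=np.cos(.1086),np.sin(.1086)
def W(l): l=np.array(l,float); return np.c_[475.1+c*l[:,0]-s*l[:,1],-313.3+s*l[:,0]+c*l[:,1],l[:,2]]
for q in ([(-46,22,100),(-46,-22,100),(-80,-22,100),(-80,22,100)],[(0,58,100),(0,-58,100),(-4,-58,100),(-4,58,100)]):
    cv2.polylines(im,[np.round(proj(d,W(q))*16).astype(int)],True,(0,0,255),1,cv2.LINE_AA,4)
cv2.imwrite('pics/c.png',cv2.resize(im,(800,600),interpolation=cv2.INTER_CUBIC))
E
```

```text
t 2.65 cmd [ 412.5 -320.3  179.1] meas [ 413.5 -318.4  178.5] dpos [ 1.1  1.8 -0.6] drot deg [ 0.03 -0.01  0.19] yaw 0.111 F [0.4 0.3 0.1] M [ 0.04 -0.    0.01] w 0.752 g 0.0
```

View pics/c.png

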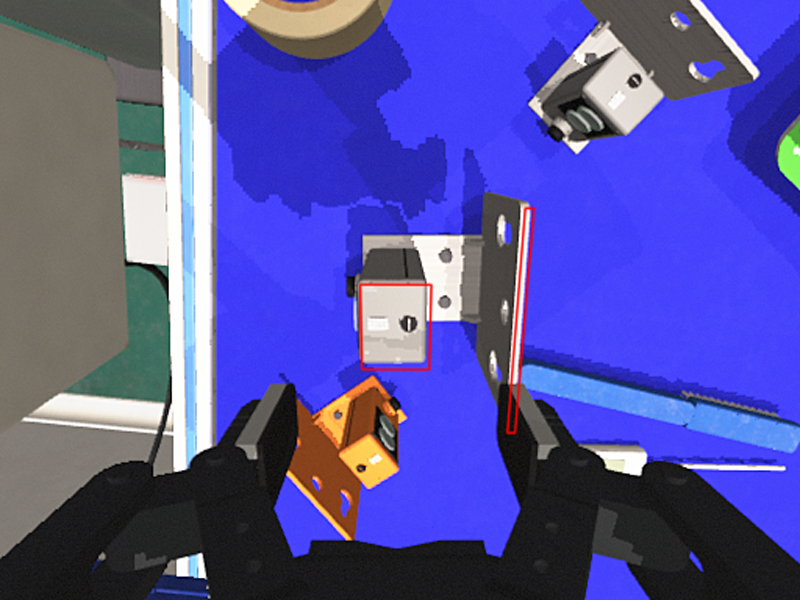

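The wrist view agrees with the overlay to about 6 px. The box top spans (360–428, 278–364), about 3 mm further +y than predicted, and nothing blocks the descent. I'll refine and then go down.

```bash
python3 - <<'E'
from mv import *
from fit import fit
d=dict(np.load('wrist.npz')); P=lambda u,v:np.array([u,v])*.64-.2
K=lambda *l:(lambda p:l)
o=[(d,P(358,279),K(-80,22,100)),(d,P(427,283),K(-46,22,100)),(d,P(425,363),K(-46,-22,100)),(d,P(362,363),K(-80,-22,100)),
(d,P(531,206),K(0,58,100)),(d,P(521,205),K(-4,58,100))]
x,r=fit(o,[475,-313,.109]); print(x,r)
c,s=np.cos(x[2]),np.sin(x[2]); g=[x[0]-63*c,x[1]-63*s]
show(); print(g,delta([*g,62],x[2]))
E
```

```text
[ 4.73252160e+02 -3.12196010e+02  9.74479563e-02] [[-0.9, 0.4], [0.6, -1.5], [-0.0, 1.8], [-2.9, 1.3], [0.3, -0.8], [1.1, -0.2]]
t 2.75 cmd [ 412.5 -320.3  179.1] meas [ 413.5 -318.7  178.7] dpos [ 1.   1.6 -0.4] drot deg [-0.   -0.03  0.19] yaw 0.111 F [ 0.2 -0.7 -0.6] M [ 0.04 -0.01 -0.03] w 0.754 g 0.0
[np.float64(410.5510504873255), np.float64(-318.32551970673507)] [0.053, -0.043, 2.928, 0.0, 0.0, 0.117]
```

>>> send_rows([
  [[0.02,-0.07,0,0,0,0.12],[0.02,-0.07,1,0,0,0.12],[0.02,-0.07,1.8,0,0,0.12],[0.02,-0.07,2.5,0,0,0.12],[0.02,-0.07,2.92,0,0,0.12],[0.02,-0.07,2.92,0,0,0.12]],
])

```text
time_s: 3.5
position: [409.4, -319.0, 60.6]
ee_rot: [-0.001, 0.672, 0.741, 0.0]
ft_force: [0.0, 0.1, -0.3]
width: 0.752
grip_force: 0.0
```

>>> send_rows([
  [[0,0,0,0,0,0],[0,0,0,0,0,0],[0,0,0,0,0,0],[0,0,0,0,0,0],[0,0,0,0,0,0],[0,0,0,0,0,0]],
], fingers=1, force=70)

```text
time_s: 4.25
position: [411.2, -320.8, 63.4]
ee_rot: [0.002, 0.672, 0.741, 0.0]
ft_force: [0.8, 0.4, 5.8]
width: 0.393
grip_force: 70.7
```

```bash
python3 - <<'E'
from mv import *
sent([.02,-.07,2.92,0,0,.12]); show()
E
```

```text
t 4.25 cmd [ 409.6 -319.8   62.3] meas [ 411.2 -320.8   63.4] dpos [ 1.6 -1.   1.1] drot deg [-0.13 -0.15  0.06] yaw 0.0981 F [0.8 0.4 5.8] M [ 0.07 -0.05 -0.02] w 0.393 g 70.7
```

>>> send_rows([
  [[0,0,-0.3,0,0,0],[0,0,-1,0,0,0],[0,0,-2,0,0,0],[0,0,-3,0,0,0],[0,0,-3,0,0,0],[0,0,-3,0,0,0]],
])

```text
time_s: 5.0
position: [408.8, -318.7, 179.0]
ee_rot: [-0.002, 0.672, 0.741, -0.0]
ft_force: [-1.4, 1.1, -6.6]
width: 0.39
grip_force: 70.3
```

```bash
python3 - <<'E'
from mv import *
sent([0,0,-3,0,0,0]); show()
print(delta([456.2,46.6,165],-.0223))
E
```

```text
t 5.0 cmd [ 409.6 -319.8  182.3] meas [ 408.8 -318.7  179. ] dpos [-0.8  1.1 -3.3] drot deg [0.16 0.18 0.05] yaw 0.0981 F [-1.4  1.1 -6.6] M [0.03 0.1  0.02] w 0.39 g 70.3
[9.003, 2.048, 0.433, 0.0, 0.0, 1.369]
```

>>> send_rows([
  [[1,0.2,0.1,0,0,0.2],[2.2,0.5,0.2,0,0,0.5],[3.6,0.8,0.3,0,0,0.8],[5,1.1,0.4,0,0,1.1],[6.4,1.4,0.4,0,0,1.37],[7.6,1.7,0.4,0,0,1.37],[8.5,1.9,0.4,0,0,1.37],[9,2.05,0.4,0,0,1.37],[9,2.05,0.4,0,0,1.37],[9,2.05,0.4,0,0,1.37],[9,2.05,0.4,0,0,1.37]],
])

```text
time_s: 6.38
position: [455.8, 45.7, 164.7]
ee_rot: [-0.0, 0.715, 0.699, -0.001]
ft_force: [0.3, -0.4, -5.1]
width: 0.39
grip_force: 70.4
```

```bash
python3 - <<'E'
from mv import *
sent([9,2.05,.4,0,0,1.37]); show()
d=cap('wrist'); s=cap('side')
im=cv2.cvtColor(d['frame'],cv2.COLOR_RGB2BGR)
cv2.imwrite('pics/d.png',cv2.resize(im,(800,600),interpolation=cv2.INTER_CUBIC)); show()
E
```

```text
t 6.38 cmd [456.3  46.5 166.3] meas [455.8  45.7 164.7] dpos [-0.5 -0.8 -1.6] drot deg [-0.01  0.09 -0.02] yaw -0.0227 F [ 0.3 -0.4 -5.1] M [-0.01  0.08 -0.01] w 0.39 g 70.4
t 6.47 cmd [456.3  46.5 166.3] meas [456.2  45.8 165.4] dpos [-0.1 -0.7 -1. ] drot deg [-0.01  0.02 -0.02] yaw -0.0228 F [-0.  -0.5 -5.5] M [-0.01  0.13  0.03] w 0.39 g 70.4
```

View pics/d.png

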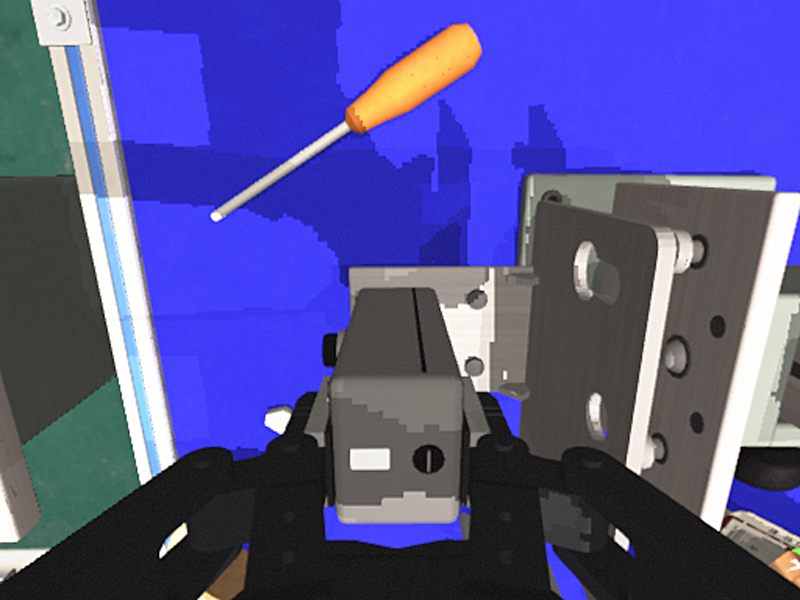

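The wrist view shows the plate at (600,330) ahead of the face. The screw heads are at about (683,250) and (655,450), and the plunger at (677,355). I'll enlarge this to get the relative alignment.

```bash
python3 - <<'E'
from h import *
d=dict(np.load('wrist.npz')); s=dict(np.load('side.npz'))
cv=lambda d:cv2.cvtColor(d['frame'],cv2.COLOR_RGB2BGR)
a=cv2.resize(cv(d)[110:310,332:512],(0,0),fx=3,fy=3,interpolation=cv2.INTER_CUBIC)
b=cv2.resize(cv(s)[195:315,190:242],(0,0),fx=5,fy=5,interpolation=cv2.INTER_CUBIC)
print(a.shape,b.shape); cv2.imwrite('pics/e.png',np.hstack([a,b]))
E
```

```text
(600, 540, 3) (600, 260, 3)
```

View pics/e.png

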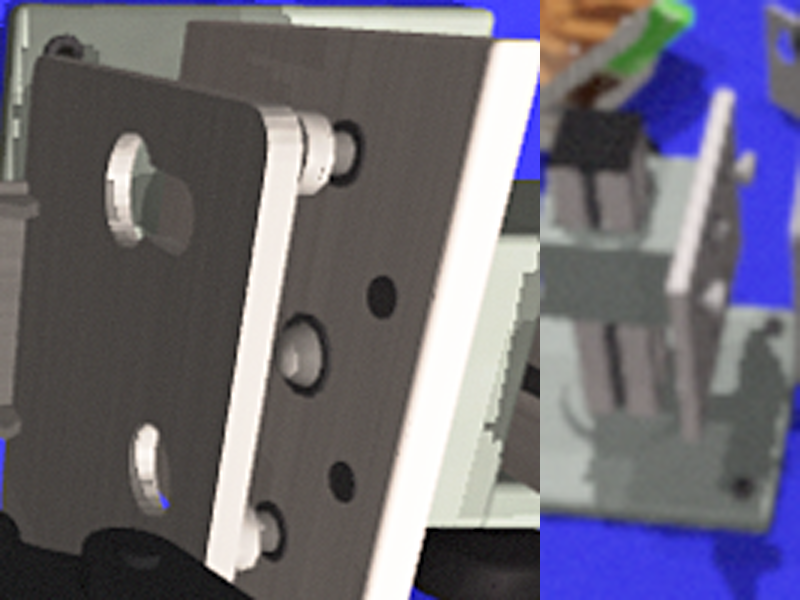

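```bash
cat > fit2.py <<'E'
from fit import *
from mv import show,load
d=dict(np.load('wrist.npz'))
A=lambda u,v:np.array([332+u/3,110+v/3])-.33
S=lambda x,y,dz:(lambda p:(x,y,p[3]+dz))
st=[(d,A(349,152),S(-40,40,0)),(d,A(271,530),S(-40,-40,0)),(d,A(304,354),S(-40,0,0)),(d,A(491,40),S(-40,62,30)),(d,A(187,22),S(-40,62,-75)),
 (d,A(428,320),S(-40,0,30))][:5]
b=[(d,A(36,53),S(-4,58,0)),(d,A(270,108),S(-4,58,100)),(d,A(150,469),S(-4,0,80)),(d,A(304,115),S(0,58,100))]
x,r=fit(st,[605,45,-.022,139]); print('stand',np.round(x,4),r)
y,r=fit(b,[519,45,-.022,103]); print('bracket',np.round(y,4),r)
c,s=np.cos(x[2]),np.sin(x[2]); D=y[:2]-x[:2]
print('bracket in stand: x %.1f y %.1f  yaw %.4f  entry z - h %.1f'%(c*D[0]+s*D[1],-s*D[0]+c*D[1],y[2]-x[2],y[3]+60-x[3]))
p,_=load(); D=y[:2]-p[:2]; c,s=np.cos(y[2]),np.sin(y[2])
print('bracket rel cmd TCP',c*D[0]+s*D[1],-s*D[0]+c*D[1],y[3]-p[2])
E
python3 fit2.py
```

```text
stand [ 6.028908e+02  4.681850e+01 -3.150000e-02  1.379705e+02] [[-1.7, 0.7], [-0.0, -0.5], [0.4, -0.3], [1.2, 0.4], [-0.7, -0.7]]
bracket [ 5.195559e+02  4.669700e+01 -6.500000e-03  9.956910e+01] [[-0.9, 0.6], [0.2, 1.2], [-0.1, -0.3], [0.2, -1.3]]
bracket in stand: x -83.3 y -2.7  yaw 0.0250  entry z - h 21.6
bracket rel cmd TCP 63.244910969923495 0.6142121207961078 -66.75788817355549
```

```bash
cat >> fit2.py <<'E'
print('--- fixed yaw')
def fity(obs,p0,yaw):
    g=[(c,uv,(lambda L:lambda p:L([0,0,0,p[3]]))(L)) for c,uv,L in obs]
    def res(q):
        p=[q[0],q[1],yaw,q[2]]; c,s=np.cos(yaw),np.sin(yaw)
        return np.ravel([proj(k,[q[0]+c*l[0]-s*l[1],q[1]+s*l[0]+c*l[1],l[2]])[0]-uv for k,uv,l in ((k,uv,L(p)) for k,uv,L in obs)])
    o=least_squares(res,p0,loss='soft_l1'); return o.x,np.round(o.fun,1)
for ys in (-.0223,-.03):
    x,r=fity(st,[605,45,139],ys); y,r2=fity(b,[519,45,103],-.0227)
    c,s=np.cos(ys),np.sin(ys); D=y[:2]-x[:2]
    print(ys,x,r,y,r2,'rel x %.1f y %.1f dz %.1f'%(c*D[0]+s*D[1],-s*D[0]+c*D[1],y[2]+60-x[2]))
E
python3 fit2.py | sed -n '/fixed/,$p'
```

```text
--- fixed yaw
-0.0223 [602.83505166  47.26948958 138.3252536 ] [-2.1  0.6  0.8 -0.3  0.6 -0.2  0.4  0.3 -1.3 -0.8] [518.98442381  46.53602216  99.11199879] [-0.5  0.7  0.5  1.3 -1.7 -0.6  0.5 -1. ] rel x -83.8 y -2.6 dz 20.8
-0.03 [602.88111783  46.88670763 138.01131007] [-1.8  0.7  0.1 -0.5  0.4 -0.3  1.   0.4 -0.8 -0.7] [518.98442381  46.53602216  99.11199879] [-0.5  0.7  0.5  1.3 -1.7 -0.6  0.5 -1. ] rel x -83.8 y -2.9 dz 21.1
```

>>> send_rows([
  [[0.07,0.1,0.2,0,0,0.04],[0.07,0.2,0.4,0,0,0.04],[0.07,0.4,0.55,0,0,0.04],[0.07,0.55,0.55,0,0,0.04],[0.07,0.62,0.55,0,0,0.04],[0.07,0.62,0.55,0,0,0.04],[0.07,0.62,0.55,0,0,0.04]],
])

```text
time_s: 7.35
position: [481.3, 48.8, 143.8]
ee_rot: [0.0, 0.716, 0.698, 0.0]
ft_force: [-0.6, -0.3, -5.2]
width: 0.391
grip_force: 70.4
```

```bash
python3 - <<'E'
from mv import *
sent([.07,.62,.55,0,0,.04]); show()
d=cap('wrist'); s=cap('side'); t=cap('top')
cv=lambda d:cv2.cvtColor(d['frame'],cv2.COLOR_RGB2BGR)
a=cv2.resize(cv(d)[110:310,332:512],(0,0),fx=3,fy=3,interpolation=cv2.INTER_CUBIC)
b=cv2.resize(cv(s)[195:315,190:242],(0,0),fx=5,fy=5,interpolation=cv2.INTER_CUBIC)
cv2.imwrite('pics/f.png',np.hstack([a,b])); show()
E
```

```text
t 7.35 cmd [481.2  48.7 144.3] meas [481.3  48.8 143.8] dpos [ 0.1  0.  -0.5] drot deg [ 0.   -0.01  0.06] yaw -0.0249 F [-0.6 -0.3 -5.2] M [0.   0.06 0.01] w 0.391 g 70.4
t 7.5 cmd [481.2  48.7 144.3] meas [481.2  48.8 143.7] dpos [ 0.   0.  -0.6] drot deg [-0.   -0.01  0.06] yaw -0.0248 F [-0.5  0.6 -5.4] M [-0.02  0.02 -0.02] w 0.39 g 70.4
```

View pics/f.png

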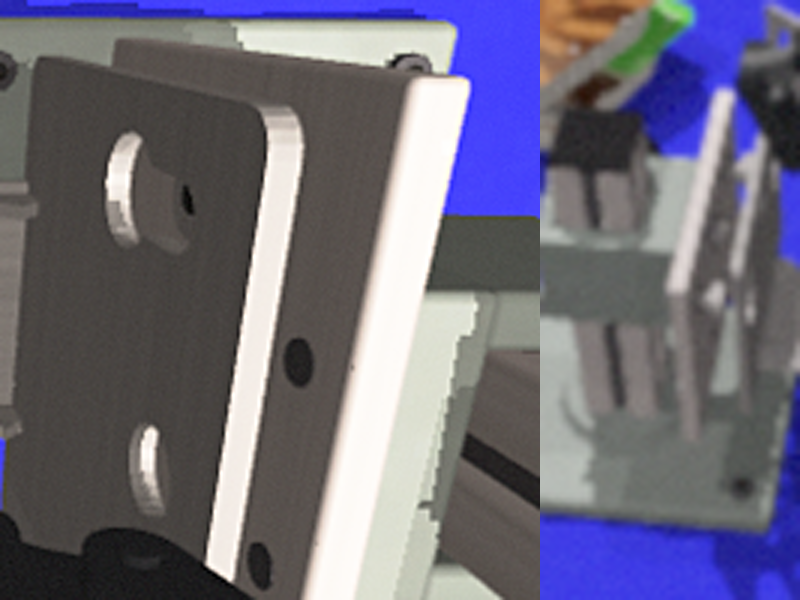

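```bash
python3 - <<'E'
from h import *
d=dict(np.load('wrist.npz')); 
def pr(o,yaw,l):
    c,s=np.cos(yaw),np.sin(yaw); l=np.array(l,float)
    return ((proj(d,[o[0]+c*l[0]-s*l[1],o[1]+s*l[0]+c*l[1],l[2]+o[2]])[0]+.33-[332,110])*3).round(0)
for h in (136,138,140):
    o=(602.85,47.05,h); print(h,[pr(o,-.026,l) for l in ((-40,62,30),(-40,62,-75),(-51.5,40,0),(-51.5,40,8),(-51.5,40,-8))])
b=np.array([519,46.55,99.1])+np.array([481.2-456.3,48.8-46.1,143.7-165.2])
print('br',b,[pr(b,-.025,l) for l in ((-4,58,0),(-4,58,100),(-4,0,80),(0,40,50.5),(0,40,69.5),(0,49.5,60),(0,30.5,60),(0,40,84))])
E
```

```text
136 [array([399.,  76.]), array([109.,  37.]), array([186., 193.]), array([208., 204.]), array([166., 184.])]
138 [array([410.,  78.]), array([112.,  38.]), array([191., 196.]), array([214., 207.]), array([171., 186.])]
140 [array([420.,  79.]), array([115.,  38.]), array([197., 199.]), array([220., 210.]), array([176., 189.])]
br [543.9   49.25  77.6 ] [array([31., 56.]), array([264., 113.]), array([140., 466.]), array([124., 180.]), array([170., 204.]), array([153., 134.]), array([139., 247.]), array([213., 227.])]
```

The head socket shows through the keyhole at (187,198), against a prediction of (191,196), so the alignment is within about 1 mm. I'll advance gently.

>>> send_rows([
  [[-0.01,0.06,0,0,0,0],[-0.01,0.12,0,0,0,0],[-0.01,0.18,0,0,0,0],[-0.01,0.22,0,0,0,0],[-0.01,0.25,0,0,0,0],[-0.01,0.25,0,0,0,0]],
])

```text
time_s: 8.25
position: [491.3, 48.1, 143.6]
ee_rot: [-0.0, 0.716, 0.698, -0.0]
ft_force: [0.1, -0.2, -4.7]
width: 0.393
grip_force: 70.4
```

```bash
python3 - <<'E'
from mv import *
sent([-.01,.25,0,0,0,0]); show()
E
```

```text
t 8.25 cmd [491.2  48.1 144.3] meas [491.3  48.1 143.6] dpos [ 0.1  0.  -0.8] drot deg [-0.    0.01  0.06] yaw -0.0249 F [ 0.1 -0.2 -4.7] M [-0.1   0.06  0.  ] w 0.393 g 70.4
```

>>> send_rows([
  [[0,0.04,0,0,0,0],[0,0.08,0,0,0,0],[0,0.08,0,0,0,0]],
])

```text
time_s: 8.62
position: [494.0, 48.0, 143.5]
ee_rot: [-0.001, 0.716, 0.698, -0.001]
ft_force: [-2.7, -0.4, -3.3]
width: 0.392
grip_force: 70.6
```

```bash
python3 - <<'E'
from mv import *
sent([0,.08,0,0,0,0]); show()
E
```

```text
t 8.62 cmd [494.4  48.  144.3] meas [494.   48.  143.5] dpos [-0.4  0.  -0.8] drot deg [-0.    0.09  0.06] yaw -0.0249 F [-2.7 -0.4 -3.3] M [ 0.01  0.56 -0.06] w 0.392 g 70.6
```

>>> send_rows([
  [[0,0.03,0,0,0,0],[0,0.06,0,0,0,0],[0,0.06,0,0,0,0]],
])

```text
time_s: 9.0
position: [496.4, 48.0, 143.4]
ee_rot: [-0.0, 0.716, 0.698, -0.0]
ft_force: [-5.2, -0.1, -3.4]
width: 0.389
grip_force: 70.7
```

```bash
python3 - <<'E'
from mv import *
sent([0,.06,0,0,0,0]); show()
E
```

```text
t 9.0 cmd [496.7  47.9 144.3] meas [496.4  48.  143.4] dpos [-0.3  0.1 -0.9] drot deg [0.   0.07 0.06] yaw -0.0249 F [-5.2 -0.1 -3.4] M [-0.04  0.86  0.01] w 0.389 g 70.7
```

The contact is soft: 5.2 N after 2.4 mm of travel, which matches the plunger spring, so the heads have entered the holes. I'll press a little further.

>>> send_rows([
  [[0,0.03,0,0,0,0],[0,0.06,0,0,0,0],[0,0.06,0,0,0,0]],
])

```text
time_s: 9.38
position: [498.5, 47.9, 143.4]
ee_rot: [-0.001, 0.716, 0.698, -0.001]
ft_force: [-6.3, -0.3, -1.7]
width: 0.389
grip_force: 70.8
```

```bash
python3 - <<'E'
from mv import *
sent([0,.06,0,0,0,0]); show()
E
```

```text
t 9.38 cmd [499.1  47.9 144.3] meas [498.5  47.9 143.4] dpos [-0.7  0.1 -0.9] drot deg [-0.    0.13  0.06] yaw -0.0248 F [-6.3 -0.3 -1.7] M [-0.05  1.07  0.04] w 0.389 g 70.8
```

>>> send_rows([
  [[0,0,0.04,0,0,0],[0,0,0.08,0,0,0],[0,0,0.12,0,0,0],[0,0,0.12,0,0,0]],
])

```text
time_s: 9.88
position: [498.2, 48.0, 138.3]
ee_rot: [-0.001, 0.716, 0.698, -0.001]
ft_force: [-5.8, 0.3, -3.4]
width: 0.389
grip_force: 70.6
```

```bash
python3 - <<'E'
from mv import *
sent([0,0,.12,0,0,0]); show()
E
```

```text
t 9.88 cmd [499.1  47.9 139.5] meas [498.2  48.  138.3] dpos [-0.9  0.1 -1.2] drot deg [0.01 0.16 0.06] yaw -0.0248 F [-5.8  0.3 -3.4] M [0.01 1.07 0.03] w 0.389 g 70.6
```

>>> send_rows([
  [[0,0,0.05,0,0,0],[0,0,0.1,0,0,0],[0,0,0.15,0,0,0],[0,0,0.2,0,0,0],[0,0,0.2,0,0,0]],
])

```text
time_s: 10.5
position: [497.9, 48.0, 129.8]
ee_rot: [-0.001, 0.716, 0.698, -0.001]
ft_force: [-6.9, 0.2, -6.5]
width: 0.388
grip_force: 70.4
```

```bash
python3 - <<'E'
from mv import *
sent([0,0,.2,0,0,0]); show()
E
```

```text
t 10.5 cmd [499.1  47.9 131.5] meas [497.9  48.  129.8] dpos [-1.3  0.1 -1.8] drot deg [0.01 0.21 0.06] yaw -0.0248 F [-6.9  0.2 -6.5] M [-0.02  1.08  0.03] w 0.388 g 70.4
```

>>> send_rows([
  [[0,0.01,0.04,0,0,0],[0,0.01,0.08,0,0,0],[0,0.01,0.1,0,0,0],[0,0.01,0.1,0,0,0]],
])

```text
time_s: 11.0
position: [498.5, 47.8, 125.4]
ee_rot: [-0.001, 0.716, 0.698, -0.001]
ft_force: [-4.2, -0.1, -10.3]
width: 0.391
grip_force: 70.2
```

```bash
python3 - <<'E'
from mv import *
sent([0,.01,.1,0,0,0]); show()
E
```

```text
t 11.0 cmd [499.5  47.9 127.5] meas [498.5  47.8 125.4] dpos [-1.  -0.1 -2.1] drot deg [-0.01  0.17  0.05] yaw -0.025 F [ -4.2  -0.1 -10.3] M [-0.1   0.96 -0.03] w 0.391 g 70.2
```

>>> send_rows([
  [[0,0,0.02,0,0,0],[0,0,0.04,0,0,0],[0,0,0.06,0,0,0],[0,0,0.06,0,0,0]],
])

```text
time_s: 11.5
position: [499.1, 48.0, 124.6]
ee_rot: [-0.001, 0.716, 0.698, -0.0]
ft_force: [-7.4, 0.4, -4.6]
width: 0.39
grip_force: 70.7
```

```bash
python3 - <<'E'
from mv import *
sent([0,0,.06,0,0,0]); show()
E
```

```text
t 11.5 cmd [499.5  47.9 125.1] meas [499.1  48.  124.6] dpos [-0.4  0.1 -0.5] drot deg [ 0.02  0.09 -0.02] yaw -0.0262 F [-7.4  0.4 -4.6] M [-0.23  1.31 -0.51] w 0.39 g 70.7
```

>>> send_rows([
  [[0,0,0.02,0,0,0],[0,0,0.04,0,0,0],[0,0,0.04,0,0,0],[0,0,0.04,0,0,0]],
])

```text
time_s: 12.0
position: [499.2, 48.0, 123.9]
ee_rot: [-0.001, 0.716, 0.698, -0.0]
ft_force: [-11.0, 0.1, -0.2]
width: 0.389
grip_force: 71.4
```

```bash
python3 - <<'E'
from mv import *
sent([0,0,.04,0,0,0]); show()
d=cap('wrist'); s=cap('side')
cv=lambda d:cv2.cvtColor(d['frame'],cv2.COLOR_RGB2BGR)
a=cv2.resize(cv(d)[110:310,332:512],(0,0),fx=3,fy=3,interpolation=cv2.INTER_CUBIC)
b=cv2.resize(cv(s)[195:315,190:242],(0,0),fx=5,fy=5,interpolation=cv2.INTER_CUBIC)
cv2.imwrite('pics/g.png',np.hstack([a,b]))
E
```

```text
t 12.0 cmd [499.5  47.9 123.5] meas [499.2  48.  123.9] dpos [-0.4  0.1  0.4] drot deg [ 0.01  0.09 -0.03] yaw -0.0265 F [-11.    0.1  -0.2] M [-0.25  1.6  -0.6 ] w 0.389 g 71.4
```

View pics/g.png

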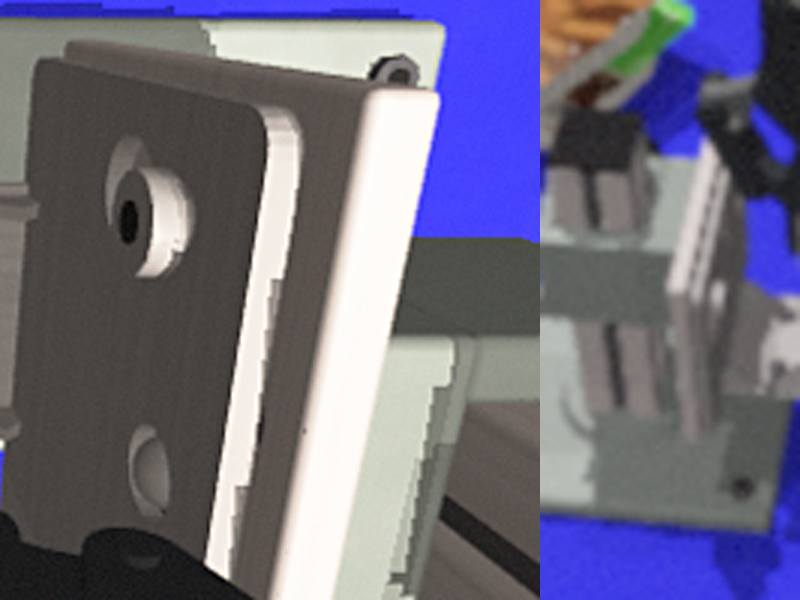

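The view shows the head at (130,220) in front of the plate near the slot's end. The plunger nose at (150,470) fills its hole. The plate seems to be pressed flush on one side of the face, so I'll ease back 1.2 mm in x and then finish the slide.

>>> send_rows([
  [[0,-0.015,0,0,0,0],[0,-0.03,0,0,0,0],[0,-0.03,0,0,0,0],[0,-0.03,0,0,0,0]],
])

```text
time_s: 12.6
position: [499.0, 47.8, 123.8]
ee_rot: [0.0, 0.716, 0.698, 0.0]
ft_force: [-5.1, -0.5, -3.0]
width: 0.387
grip_force: 70.9
```

```bash
python3 - <<'E'
from mv import *
sent([0,-.03,0,0,0,0]); show()
E
```

```text
t 12.6 cmd [498.3  47.9 123.5] meas [499.   47.8 123.8] dpos [ 0.6 -0.1  0.3] drot deg [-0.01 -0.06  0.02] yaw -0.0256 F [-5.1 -0.5 -3. ] M [-0.27  1.15 -0.4 ] w 0.387 g 70.9
```

>>> send_rows([
  [[0,-0.015,0,0,0,0],[0,-0.03,0,0,0,0],[0,-0.03,0,0,0,0],[0,-0.03,0,0,0,0]],
])

```text
time_s: 13.1
position: [498.0, 48.1, 123.3]
ee_rot: [0.001, 0.716, 0.698, 0.001]
ft_force: [-0.3, 0.9, -5.0]
width: 0.388
grip_force: 70.9
```

```bash
python3 - <<'E'
from mv import *
sent([0,-.03,0,0,0,0]); show()
E
```

```text
t 13.1 cmd [497.1  47.9 123.5] meas [498.   48.1 123.3] dpos [ 0.9  0.1 -0.2] drot deg [ 0.01 -0.12  0.07] yaw -0.0247 F [-0.3  0.9 -5. ] M [-0.03  0.08  0.01] w 0.388 g 70.9
```

Fx is now about 0 with the plate in, so the plunger has sprung out into the hole. I'll press down lightly to confirm it is fully home.

>>> send_rows([
  [[0,0,0.02,0,0,0],[0,0,0.04,0,0,0],[0,0,0.04,0,0,0]],
])

```text
time_s: 13.48
position: [497.8, 48.0, 122.1]
ee_rot: [0.0, 0.716, 0.698, 0.001]
ft_force: [-1.8, -0.5, 0.0]
width: 0.391
grip_force: 71.6
```

```bash
python3 - <<'E'
from mv import *
sent([0,0,.04,0,0,0]); show()
E
```

```text
t 13.47 cmd [497.1  47.9 121.9] meas [497.8  48.  122.1] dpos [0.7 0.1 0.2] drot deg [ 0.01 -0.09  0.06] yaw -0.0248 F [-1.8 -0.5  0. ] M [0.08 0.02 0.01] w 0.391 g 71.6
```

>>> send_rows([
  [[0,0,0.02,0,0,0],[0,0,0.03,0,0,0],[0,0,0.03,0,0,0]],
])

```text
time_s: 13.85
position: [497.9, 48.0, 121.8]
ee_rot: [0.001, 0.716, 0.698, 0.001]
ft_force: [-6.0, 0.1, 6.7]
width: 0.393
grip_force: 72.5
```

```bash
python3 - <<'E'
from mv import *
sent([0,0,.03,0,0,0]); show()
E
```

```text
t 13.85 cmd [497.1  47.9 120.7] meas [497.9  48.  121.8] dpos [0.8 0.1 1.1] drot deg [ 0.   -0.1   0.06] yaw -0.0248 F [-6.   0.1  6.7] M [0.04 0.29 0.01] w 0.393 g 72.5
```

It has a firm stop and is home. I'll relieve the load, open partway and withdraw upward.

>>> send_rows([
  [[0,0,-0.02,0,0,0],[0,0,-0.03,0,0,0],[0,0,-0.03,0,0,0]],
])

```text
time_s: 14.22
position: [497.9, 48.0, 121.9]
ee_rot: [0.001, 0.716, 0.698, 0.001]
ft_force: [-2.9, 0.6, 4.7]
width: 0.388
grip_force: 72.1
```

>>> send_rows([
  [[0,0,0,0,0,0],[0,0,0,0,0,0],[0,0,0,0,0,0],[0,0,0,0,0,0],[0,0,0,0,0,0]],
], fingers=0.3)

```text
time_s: 14.85
position: [497.2, 47.9, 121.2]
ee_rot: [0.0, 0.716, 0.698, -0.0]
ft_force: [-1.2, -0.4, -0.1]
width: 0.701
grip_force: 0.0
```

```bash
python3 - <<'E'
from mv import *
sent([0,0,-.03,0,0,0]); show()
d=cap('wrist'); s=cap('side')
cv=lambda d:cv2.cvtColor(d['frame'],cv2.COLOR_RGB2BGR)
a=cv2.resize(cv(d)[110:310,332:512],(0,0),fx=3,fy=3,interpolation=cv2.INTER_CUBIC)
b=cv2.resize(cv(s)[195:315,190:242],(0,0),fx=5,fy=5,interpolation=cv2.INTER_CUBIC)
cv2.imwrite('pics/i.png',np.hstack([a,b]))
E
```

```text
t 14.85 cmd [497.1  47.9 121.9] meas [497.2  47.9 121.2] dpos [ 0.1  0.  -0.8] drot deg [-0.    0.    0.06] yaw -0.0249 F [-1.2 -0.4 -0.1] M [-0.04 -0.06 -0.02] w 0.701 g 0.0
```

View pics/i.png

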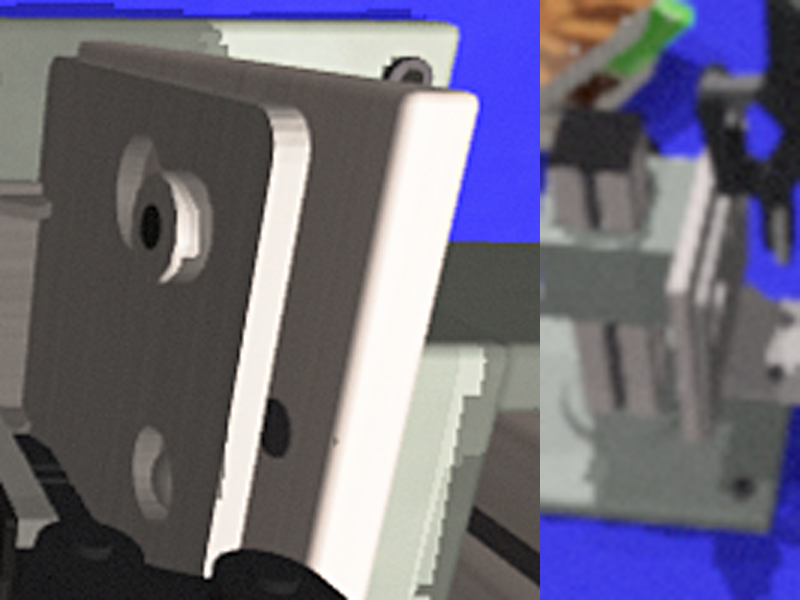

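The plate is behind the head at (150,225), and the nose shows in its hole at (153,475). The bracket is leaning slightly outward within its play. I'll withdraw straight up and check once more.

>>> send_rows([
  [[0,0,-0.3,0,0,0],[0,0,-0.8,0,0,0],[0,0,-1.5,0,0,0],[0,0,-2.3,0,0,0],[0,-0.5,-2.6,0,0,0],[0,-0.5,-2.6,0,0,0],[0,-0.5,-2.6,0,0,0],[0,-0.5,-2.6,0,0,0]],
])

```text
time_s: 15.95
position: [477.1, 48.4, 224.3]
ee_rot: [-0.001, 0.716, 0.698, -0.001]
ft_force: [-0.3, -0.3, -0.3]
width: 0.7
grip_force: 0.0
```

```bash
python3 - <<'E'
from mv import *
sent([0,-.5,-2.6,0,0,0]); show()
d=cap('wrist'); s=cap('side'); t=cap('top')
cv=lambda d:cv2.cvtColor(d['frame'],cv2.COLOR_RGB2BGR)
a=cv2.resize(cv(d)[130:330,250:430],(0,0),fx=3,fy=3,interpolation=cv2.INTER_CUBIC)
b=cv2.resize(cv(s)[200:275,190:255],(260,300),interpolation=cv2.INTER_CUBIC)
c=cv2.resize(cv(t)[140:215,150:215],(260,300),interpolation=cv2.INTER_CUBIC)
cv2.imwrite('pics/j.png',np.hstack([a,np.vstack([b,c])]))
E
```

```text
t 15.95 cmd [477.2  48.4 225.9] meas [477.1  48.4 224.3] dpos [-0.  -0.  -1.6] drot deg [0.   0.09 0.05] yaw -0.0249 F [-0.3 -0.3 -0.3] M [-0.03  0.06 -0.  ] w 0.7 g 0.0
```

View pics/j.png

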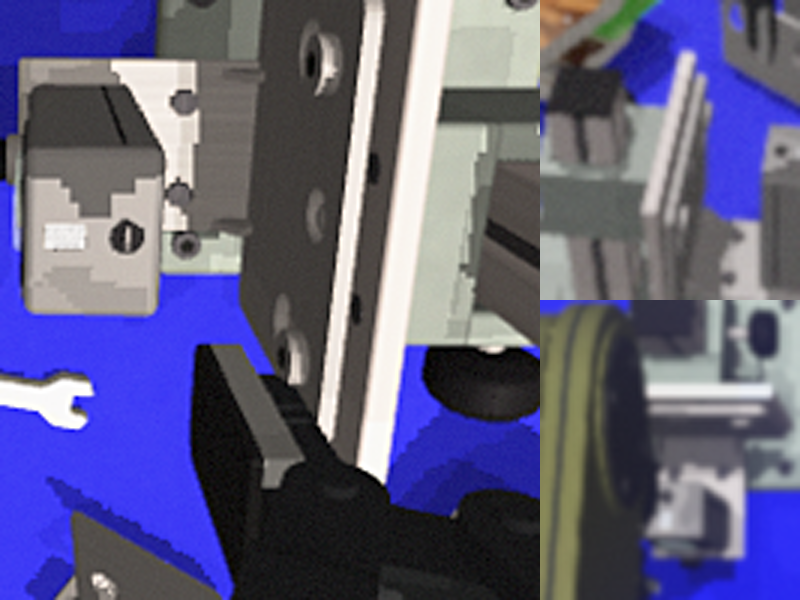

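The bracket hangs free on both screws. The heads are in front of the plate at (318,58) and (292,358), with the empty entry holes below them. The plunger nose sits in its hole at (315,215) and the gripper is clear.

```bash
python3 -c "
from plant import workorder; print(workorder.hand_in())"
```

```text
the job is handed in; nothing more can be done
None
```

The photo-eye bracket hangs on both screws, slid down to a firm stop with the plunger out in its hole; the gripper is clear and touching nothing, and the job is handed in at about 16 s.

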